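Load the jar feeder and lock it

TASK

Load the jar feeder: turn its latch fully open, then draw the crate all the way out by its handle, and stand every jar that is on the bench upright in a cell of its own, set right down on the cell floor. Then push the loaded crate fully home under the hood and turn the latch back until it is fully locked. Leave the beaker and the white round case where they are.

Things in the scene. Friction and masses are not known exactly. Their poses are not given: they have to be found in the camera images.
- feeder: Jar feeder fixed to the bench: a grey bed plate with two low rails (274 x 206 mm) and a white hood (114 deep, 206 wide, top 82 mm above the bench) over its far part. Origin on the bench surface under the middle of the hood's front edge. Its x axis points into the hood (roughly away from the robot), y to the left along the hood's front edge, z up. Position and yaw vary.
- carriage (a joint): Sliding jar crate of the feeder, in m: 0 = fully home (cells under the hood), 0.12 = drawn fully out, straight along the feeder's -x. Sliding friction about 2 N; it stays where it is left. The crate is a grey tray 181 mm wide (y): a flat apron with the handle in front, then a crate of 2 rows of 3 cells, 45 x 45 mm inside, floor 15 mm above the bench, walls 18 mm high and 4 to 5 mm thick (tops 33 mm above the bench). Fully out, all cells are clear of the hood.
- carriage_handle (a point): Grip point of the crate's handle: an upright plate, 60 mm wide (along the feeder's y) and 10 mm thick (along its x), top 66 mm above the bench; the point is at its middle, 14 mm below the top. Stands free above the apron (apron top 21 mm above the bench), 56 mm in front of the hood when home. Moves with the crate.
- latch (a joint): Turn-latch of the feeder, in rad: 0 = locked, 1.4 = fully open, growing counter-clockwise seen from above. Locked, its steel arm lies across the front edge of the crate (pointing along the feeder's +y) and holds it (hard pulling would only force the latch, which is a fault); open, the arm points to the feeder's -x and the crate is free. It cannot be locked while the crate is out. It stays where it is left (friction about 0.2 N m).
- latch_grip (a point): Middle of the black grip bar on top of the latch, on the latch's vertical axis, 80 mm in front of the hood and 130 mm to the right (feeder -y) of its middle; bar 44 mm long, 10 mm thick, from 45 to 71 mm above the bench. The point turns with the latch: its y axis runs along the bar (along the feeder's y when locked), its x axis across it.
- cell_1 (a point): Cell 1 of the crate (front (robot side) row, left (+y)): where the centre of a jar that stands in it comes to be, 24 mm above the cell's floor, 39 mm above the bench. Axes as the feeder's. Moves with the crate. Rows are 49 mm apart, columns 62 mm.
- cell_2 (a point): Cell 2 of the crate (front (robot side) row, middle): where the centre of a jar that stands in it comes to be, 24 mm above the cell's floor, 39 mm above the bench. Axes as the feeder's. Moves with the crate. Rows are 49 mm apart, columns 62 mm.
- cell_3 (a point): Cell 3 of the crate (front (robot side) row, right (-y)): where the centre of a jar that stands in it comes to be, 24 mm above the cell's floor, 39 mm above the bench. Axes as the feeder's. Moves with the crate. Rows are 49 mm apart, columns 62 mm.
- cell_4 (a point): Cell 4 of the crate (back (hood side) row, left (+y)): where the centre of a jar that stands in it comes to be, 24 mm above the cell's floor, 39 mm above the bench. Axes as the feeder's. Moves with the crate. Rows are 49 mm apart, columns 62 mm.
- cell_5 (a point): Cell 5 of the crate (back (hood side) row, middle): where the centre of a jar that stands in it comes to be, 24 mm above the cell's floor, 39 mm above the bench. Axes as the feeder's. Moves with the crate. Rows are 49 mm apart, columns 62 mm.
- cell_6 (a point): Cell 6 of the crate (back (hood side) row, right (-y)): where the centre of a jar that stands in it comes to be, 24 mm above the cell's floor, 39 mm above the bench. Axes as the feeder's. Moves with the crate. Rows are 49 mm apart, columns 62 mm.
- jar_1_center (a point): Squat sample jar of amber glass with a black cap, a plain round shape 36 mm in diameter and 48 mm tall, about 60 g with a heavy bottom, standing on the bench; the point is its centre, 24 mm above its foot, z axis up along the jar. May be absent.
- jar_2_center (a point): Squat sample jar of amber glass with a black cap, a plain round shape 36 mm in diameter and 48 mm tall, about 60 g with a heavy bottom, standing on the bench; the point is its centre, 24 mm above its foot, z axis up along the jar. May be absent.
- jar_3_center (a point): Squat sample jar of amber glass with a black cap, a plain round shape 36 mm in diameter and 48 mm tall, about 60 g with a heavy bottom, standing on the bench; the point is its centre, 24 mm above its foot, z axis up along the jar. May be absent.
- jar_4_center (a point): Squat sample jar of amber glass with a black cap, a plain round shape 36 mm in diameter and 48 mm tall, about 60 g with a heavy bottom, standing on the bench; the point is its centre, 24 mm above its foot, z axis up along the jar. May be absent.
- jar_5_center (a point): Squat sample jar of amber glass with a black cap, a plain round shape 36 mm in diameter and 48 mm tall, about 60 g with a heavy bottom, standing on the bench; the point is its centre, 24 mm above its foot, z axis up along the jar. May be absent.
- beaker_center (a point): Glass beaker, 54 mm in diameter, 68 mm tall, a bystander; the point is its centre, 34 mm above the bench.
- objective_case_center (a point): White capped round case, 41 mm in diameter, 53 mm tall, a bystander; the point is its centre.
Things that resemble listed ones, but are neither listed nor needed, are in the scene too. What is shaped like the part that bears jar_5_center but brown or pink is not meant.

How it is judged (in metres and radians):
On the way, in this order (a step that is already met when the one before it is completed fails the run):
1. the latch is open and the crate drawn all the way out (value of joint latch above 1 rad and value of joint carriage above 0.11 m), for 0.2 s.
2. every jar stands upright on the floor of a cell of its own, let go, with the crate out ((distance between jar_1_center and cell_1 below 0.013 m or distance between jar_1_center and cell_2 below 0.013 m or distance between jar_1_center and cell_3 below 0.013 m or distance between jar_1_center and cell_4 below 0.013 m or distance between jar_1_center and cell_5 below 0.013 m or distance between jar_1_center and cell_6 below 0.013 m) and angle between each of jar_1_center, jar_2_center, jar_3_center, jar_4_center, jar_5_center's own z axis and vertical below 0.15 rad and (distance between jar_2_center and cell_1 below 0.013 m or distance between jar_2_center and cell_2 below 0.013 m or distance between jar_2_center and cell_3 below 0.013 m or distance between jar_2_center and cell_4 below 0.013 m or distance between jar_2_center and cell_5 below 0.013 m or distance between jar_2_center and cell_6 below 0.013 m) and (distance between jar_3_center and cell_1 below 0.013 m or distance between jar_3_center and cell_2 below 0.013 m or distance between jar_3_center and cell_3 below 0.013 m or distance between jar_3_center and cell_4 below 0.013 m or distance between jar_3_center and cell_5 below 0.013 m or distance between jar_3_center and cell_6 below 0.013 m) and (distance between jar_4_center and cell_1 below 0.013 m or distance between jar_4_center and cell_2 below 0.013 m or distance between jar_4_center and cell_3 below 0.013 m or distance between jar_4_center and cell_4 below 0.013 m or distance between jar_4_center and cell_5 below 0.013 m or distance between jar_4_center and cell_6 below 0.013 m) and (distance between jar_5_center and cell_1 below 0.013 m or distance between jar_5_center and cell_2 below 0.013 m or distance between jar_5_center and cell_3 below 0.013 m or distance between jar_5_center and cell_4 below 0.013 m or distance between jar_5_center and cell_5 below 0.013 m or distance between jar_5_center and cell_6 below 0.013 m) and value of joint carriage above 0.09 m and contact force between the fingers and anything else below 0.3 N), for 0.2 s.
3. the loaded crate is pushed fully home (value of joint carriage below 0.006 m), for 0.2 s.
At the end, for the whole second after the job is handed in: Every jar present stands upright (within 0.15 rad) and at rest on the floor of a cell of its own (its centre within 13 mm of the cell's point), the crate is home (joint under 6 mm) and the latch is locked (joint under 0.15 rad) ((distance between jar_1_center and cell_1 below 0.013 m or distance between jar_1_center and cell_2 below 0.013 m or distance between jar_1_center and cell_3 below 0.013 m or distance between jar_1_center and cell_4 below 0.013 m or distance between jar_1_center and cell_5 below 0.013 m or distance between jar_1_center and cell_6 below 0.013 m) and angle between each of jar_1_center, jar_2_center, jar_3_center, jar_4_center, jar_5_center's own z axis and vertical below 0.15 rad and (distance between jar_2_center and cell_1 below 0.013 m or distance between jar_2_center and cell_2 below 0.013 m or distance between jar_2_center and cell_3 below 0.013 m or distance between jar_2_center and cell_4 below 0.013 m or distance between jar_2_center and cell_5 below 0.013 m or distance between jar_2_center and cell_6 below 0.013 m) and (distance between jar_3_center and cell_1 below 0.013 m or distance between jar_3_center and cell_2 below 0.013 m or distance between jar_3_center and cell_3 below 0.013 m or distance between jar_3_center and cell_4 below 0.013 m or distance between jar_3_center and cell_5 below 0.013 m or distance between jar_3_center and cell_6 below 0.013 m) and (distance between jar_4_center and cell_1 below 0.013 m or distance between jar_4_center and cell_2 below 0.013 m or distance between jar_4_center and cell_3 below 0.013 m or distance between jar_4_center and cell_4 below 0.013 m or distance between jar_4_center and cell_5 below 0.013 m or distance between jar_4_center and cell_6 below 0.013 m) and (distance between jar_5_center and cell_1 below 0.013 m or distance between jar_5_center and cell_2 below 0.013 m or distance between jar_5_center and cell_3 below 0.013 m or distance between jar_5_center and cell_4 below 0.013 m or distance between jar_5_center and cell_5 below 0.013 m or distance between jar_5_center and cell_6 below 0.013 m) and linear speed of each of jar_1, jar_2, jar_3, jar_4, jar_5 below 0.02 m/s and value of joint carriage below 0.006 m and value of joint latch below 0.15 rad); the robot touches nothing.
It fails at once if the beaker is moved more than 3 cm (distance of beaker_center from where it was at the start of the episode above 0.03 m).
It fails at once if the objective case is moved more than 3 cm (distance of objective_case_center from where it was at the start of the episode above 0.03 m).
It fails at once if the crate is pulled out by force, more than 2 cm, with the latch not turned open (value of joint carriage above 0.02 m and value of joint latch below 0.6 rad).
Of jar_1, jar_2, jar_3, jar_4, jar_5 only 2 to 4 are there at a start; the rules pass over those that are not, and their reading is None.
At some moment in a run one of jar_1, jar_2, jar_3, jar_4, jar_5 may be knocked a few centimetres aside while the robot is not near it.
It also fails if it takes over 210 s, if anything falls off the work surface, if the arm or the gripper's body presses on something with over 40 N, if the wrist force passes 120 N, or if a joint passes its speed limit or range.

ROBOT

A 6-joint arm with a two-finger parallel gripper is mounted at the origin on a cart in front of the work surface, level with it; the furniture and walls round the work are solid. World frame = base frame: x ahead of the robot, y to its left, z up, the work surface at z = 0. Lengths are in mm, angles in rad, forces in N, time in s.
With the tool pointing down it reaches from about 400 to 925 mm from the base axis. Payload 12.5 kg.
Tool frame: the origin (TCP) lies at the centre of the arm's flange, where the gripper is bolted on; the fingertips stand 190 mm ahead of it and the grasp point (between the pads) lies 171 mm ahead of it; z points along the fingers, y is the line along which they close (so a half turn about z gives the same grasp; the last joint's range is limited). The gripper opens to 95 mm and grips with 3 to 60 N. Pads are 20 mm wide; open, the fingers measure 119 mm over their backs; the gripper's body (75 mm by 180 mm) begins 59 mm behind the grasp point.
Start: joints at [1.075, 0.491, 1.559, -0, 1.092, -0.106], TCP at [237.479, 578.125, 404.761] pointing down, gripper open.
Joint ranges: [-3.1, 3.1], [-0.84, 2.19], [0.05, 2.79], [-1.13, 4.28], [0.06, 2.93], [-2.69, 2.69]. Speed limits (rad/s): [2.22, 2.22, 2.79, 3.14, 3.14, 3.14].

INTERFACE

Orientations are given as [roll, pitch, yaw] about the fixed x, y, z axes, in that order (R = Rz(yaw) Ry(pitch) Rx(roll)).
In Python, from cell import env, read_camera, search_frame, cut_out gives the robot as it stands. The module is installed in compiled form; this text tells all that it offers.
- The arm moves only by the tool move_arm, never from a script. Its argument "commands" is a list of rows, each a list of 3 entries, a list of its own where there are three numbers: the shift along the world's x, y, z normalised to -1 to 1, where 1 is 0.03 m, then the turn about the world's z normalised to -1 to 1, where 1 is 0.08 rad, then the opening, from -1 (shut) to 1 (fully open), so that 0 is half open. A call has 1 to 20 rows; each row shifts and turns the commanded pose from where the row before left it; what a row does not reach is not made up. A row lasts 1/12 s, in which the tool goes at most 41.7 mm and 7.16 degrees, less where a joint would pass 70% of its speed; a pose out of reach is approached as far as the arm can. A call with a number of a shift or a turn outside -1 to 1 is refused whole. A call with a gripper value outside its range is refused whole. The fingers move at their own pace and stop on an object; the grip force is fixed at half the most. Time passes only in rows, so rows that do not move let the fingers close. It gives the time, the measured TCP pose, the force, the opening and the grip force at its end, in the units of the state.
- env.state(): the state, without advancing time (a new reading comes with each control period).
- read_camera(name): name is "side" or "top" or "wrist"; returns a dict with "image" (420x560x3 uint8, red, green, blue), "fx", "fy", "cx", "cy" (pixels), "rvec" (rotation vector, rad) and "tvec" (3), from world to camera coordinates, as OpenCV has them. Camera axes: x right, y down, z forward; pixel columns grow to the right and rows downward; lengths in mm; the calibration is good to about 2 mm. The wrist camera is an equidistant fisheye: a pixel r from the principal point sees the ray r / f radians off the axis. A picture is of the moment at which its call begins. There is no depth.
- env.job_done(): hands the job in; it is judged then, once.
Trained networks look in a picture, given as the dict that the camera call returned (one of the last four; its "shot" number tells which), for a name from the list of things; names that differ only in an ending like _2 or _b are one class to them, and where a whole thing is asked for, a point or a joint stands for the part that bears it (a point fixed in the world has none). Each returns a list of dicts, best first, with "confidence" (0 to 1); they miss things now and then, are a little off and sometimes report something else, mostly with a low value. They report only what shows in the picture. A call takes as long as a camera call. They do not tell look-alikes from the thing itself.
- search_frame(thing, picture): "at" ([column, row] in pixels, amid what is visible of it).
- cut_out(thing, picture): "region" (420x560 bool, what is visible of it) and "at" ([column, row] in pixels, amid what is visible of it).
The state is a dict: "t": time; "joints": joint angles; "qvel": joint speeds; "tau": joint torques, N m; "eef_pos": TCP position; "tcp_rot": TCP orientation; "ft_force": force on the tool from outside, world axes, zero at the start; "moment": the same for the moment, N m; "opening": opening from 0.0 (shut) to 1.0 (fully open); "grip_force": force on a finger pad.
Only numpy, scipy, OpenCV 4.12 (cv2) and the standard library are available. Lean on these libraries where they do the work, as an engineer would, in place of code of your own. Each camera call takes 0.05 s, during which the arm holds its last target. There are 200 camera calls.

## Working session

There is one attempt and no reset: what is moved stays moved. The work goes in short steps, Python scripts to look and compute and a tool call to move; the robot and the scene stay as the last step left them, time stands still between calls to the robot, and variables do not carry over. Pictures are saved under pics/ and viewed, at most 14 in all, crops included, and the job is handed in when it is done.

Besides the shell and the picture viewer there is one more tool, called after ">>>" by a JSON object that holds its "name" and its "arguments". move_arm: Moves the arm, as the interface text tells. Its arguments: {"type":"object","properties":{"commands":{"type":"array","items":{"type":"array"}}},"required":["commands"]}

```bash
mkdir -p pics; cat > h.py <<'E'
import numpy as np, cv2
from cell import env, read_camera, search_frame, cut_out
def Rt(p): return cv2.Rodrigues(np.array(p["rvec"],float))[0], np.array(p["tvec"],float).ravel()
def ray(p,uv,fish=False):
    R,t=Rt(p); a=(uv[0]-p["cx"])/p["fx"]; b=(uv[1]-p["cy"])/p["fy"]
    if fish:
        r=np.hypot(a,b); s=np.sin(r)/r if r>1e-9 else 1; d=np.array([a*s,b*s,np.cos(r)])
    else: d=np.array([a,b,1.])
    return -R.T@t, R.T@d
def at_z(p,uv,z,fish=False):
    c,d=ray(p,uv,fish); return c+d*(z-c[2])/d[2]
def proj(p,X,fish=False):
    R,t=Rt(p); x=R@np.array(X,float)+t
    if fish:
        th=np.arctan2(np.hypot(x[0],x[1]),x[2]); k=th/np.hypot(x[0],x[1]); return np.array([p["fx"]*x[0]*k+p["cx"],p["fy"]*x[1]*k+p["cy"]])
    return np.array([p["fx"]*x[0]/x[2]+p["cx"],p["fy"]*x[1]/x[2]+p["cy"]])
def save(p,name): cv2.imwrite("pics/"+name+".png",p["image"][:,:,::-1])
E
python3 - <<'E'
from h import *
for n in ("top","side"):
    p=read_camera(n); save(p,n+"0"); R,t=Rt(p); print(n,-R.T@t,p["fx"])
    for th,z in (("jar_1_center",24),("beaker_center",34),("objective_case_center",26),("carriage_handle",52),("latch_grip",58),("feeder",40)):
        for d in search_frame(th,p): print(th,np.round(d["at"]),round(d["confidence"],2),np.round(at_z(p,d["at"],z)))
print(env.state())
E
```

```text
top [ 479.17175036 -101.04635136 1213.00178429] 444.3863402297651
beaker_center [355. 155.] 0.84 [ 719. -313.   34.]
beaker_center [197. 213.] 0.66 [574. 114.  34.]
objective_case_center [306. 165.] 0.62 [ 697. -181.   26.]
carriage_handle [199. 213.] 0.92 [573. 106.  52.]
latch_grip [236. 221.] 0.58 [548.   8.  58.]
feeder [198. 207.] 0.67 [590. 110.  40.]
feeder [196. 213.] 0.59 [574. 118.  40.]
side [ 635.19159218 -966.25074104  587.77235626] 438.27855253727256
beaker_center [333. 290.] 0.87 [ 721. -316.   34.]
objective_case_center [318. 254.] 0.7 [ 698. -188.   26.]
carriage_handle [269. 189.] 0.78 [576.  57.  52.]
carriage_handle [254. 207.] 0.61 [545. -42.  52.]
latch_grip [255. 206.] 0.55 [549. -48.  58.]
latch_grip [318. 252.] 0.35 [ 694. -227.   58.]
feeder [283. 190.] 0.97 [613.  80.  40.]
{'t': 0.7, 'joints': array([ 1.07543667e+00,  4.90905439e-01,  1.55891702e+00, -4.54427128e-07,
        1.09169094e+00, -1.05605866e-01]), 'qvel': array([-5.67663110e-04,  9.37658443e-04, -2.15355944e-03, -1.61510234e-03,
       -7.20763178e-05, -4.96768842e-04]), 'tau': array([-1.86292607e-05, -6.12333226e+01, -2.58401477e+01,  6.93976739e-02,
        4.43338207e-02, -3.33228161e-05]), 'eef_pos': array([237.45617103, 578.13081272, 404.75169222]), 'tcp_rot': array([3.14151389e+00, 8.75498566e-06, 2.75183908e+00]), 'ft_force': array([ 0.2574014 , -0.22225541, -0.20218106]), 'moment': array([0.0556473 , 0.03694314, 0.01412549]), 'grip_force': 0.0, 'opening': 1.0011520450281934}
```

```bash
python3 - <<'E'
import cv2
a=cv2.imread("pics/top0.png"); cv2.imwrite("pics/top0c.png",cv2.resize(a[100:340,100:440],None,fx=2.35,fy=2.35,interpolation=2))
E
```

```text
(no output)
```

View pics/top0c.png

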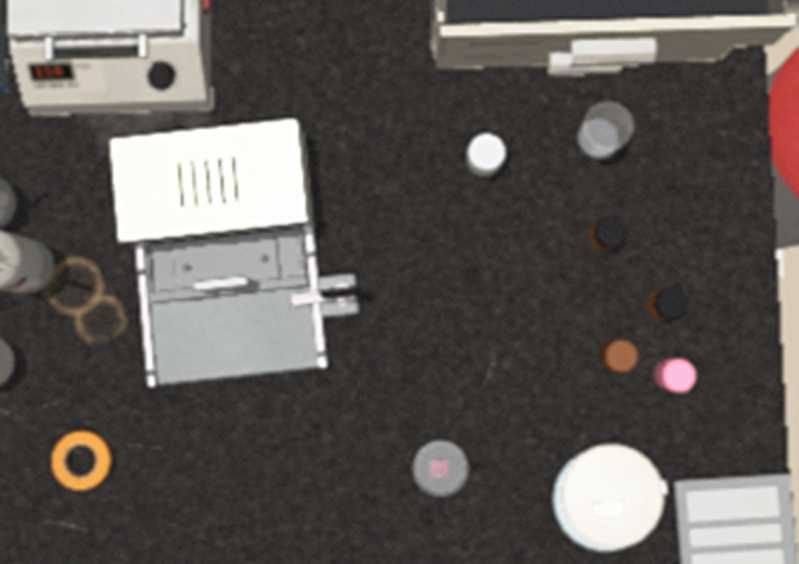

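View pics/side0.png

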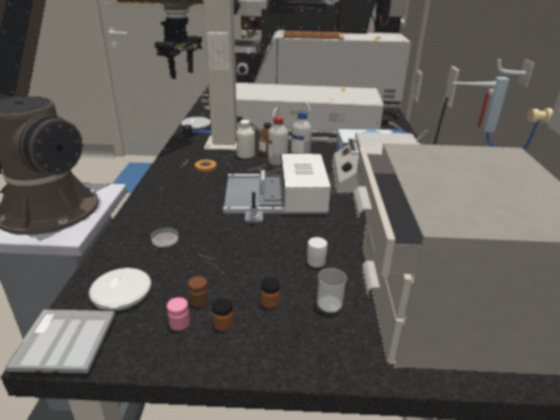

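```bash
python3 - <<'E'
from h import *
a=cv2.imread("pics/side0.png"); cv2.imwrite("pics/side0c.png",cv2.resize(a[90:240,140:380],None,fx=3.3,fy=3.3,interpolation=2))
p=read_camera("side"); 
for uv in ((232,145),(210,145),(266,150),(245,155),(278,162)): print(uv,np.round(at_z(p,uv,0)))
p=read_camera("top")
f=lambda u,v:(u/2.35+100,v/2.35+100)
for n,uv,z in (("hoodL",(120,241),82),("hoodR",(310,222),82),("hoodBL",(110,137),82),("hoodBR",(298,119),82),("railL",(152,385),10),("railR",(324,366),10),("latch",(343,295),71),("j",(608,232),48),("j",(668,302),48),("brown",(620,355),48),("pink",(680,375),48)): print(n,np.round(at_z(p,f(*uv),z)))
E
```

```text
(232, 145) [418. 481.   0.]
(210, 145) [341. 474.   0.]
(266, 150) [541. 446.   0.]
(245, 155) [473. 397.   0.]
(278, 162) [587. 348.   0.]
hoodL [601. 224.  82.]
hoodR [616.  16.  82.]
hoodBL [717. 234.  82.]
hoodBR [730.  27.  82.]
railL [442. 209.  10.]
railR [458.  11.  10.]
latch [536. -18.  71.]
j [ 599. -314.   48.]
j [ 519. -377.   48.]
brown [ 462. -322.   48.]
pink [ 438. -387.   48.]
```

View pics/top0.png

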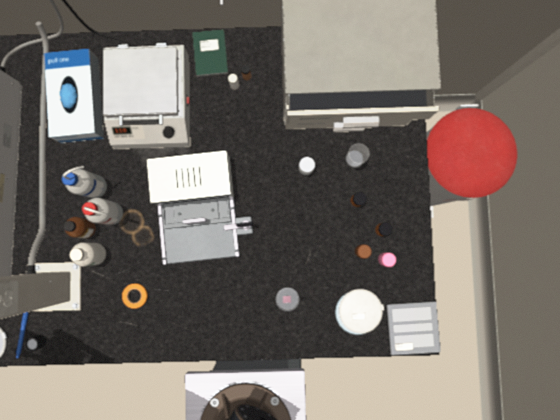

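View pics/side0c.png

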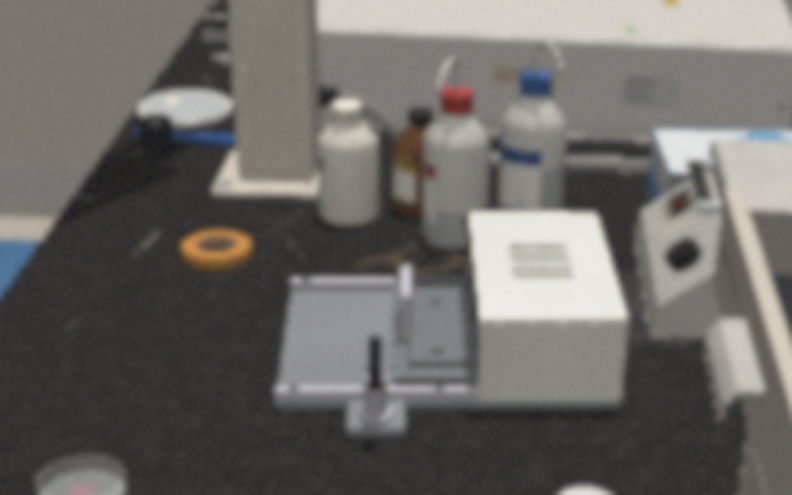

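```bash
python3 - <<'E'
from h import *
p=read_camera("wrist"); save(p,"w0"); R,t=Rt(p); print(-R.T@t,R,p["fx"],p["cx"],p["cy"])
for d in search_frame("jar_1_center",p): print(d)
p=read_camera("top"); print(at_z(p,(32,343),40),at_z(p,(246,75),20),at_z(p,(233,80),20))
E
```

```text
[174.20870525 603.68602401 385.50490469] [[ 3.79907243e-01  9.25024418e-01  5.59354550e-04]
 [ 8.96867319e-01 -3.68491056e-01  2.44629012e-01]
 [ 2.26493927e-01 -9.24346667e-02 -9.69616591e-01]] 325.19226210127806 280.68474341334047 203.833541056927
[247.68375989 548.56059689  40.        ] [954.51117757 -23.62445721  20.        ] [941.48094779  12.62326326  20.        ]
```

View pics/w0.png

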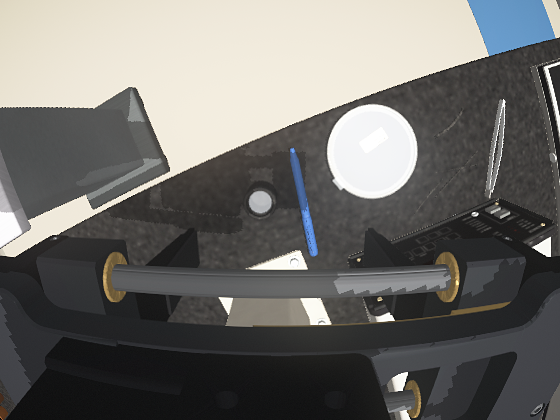

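>>> {"name": "move_arm", "arguments": {"commands": [[[-0.4,-1,0],0,1],[[-0.4,-1,0],0,1],[[-0.4,-1,0],0,1],[[-0.4,-1,0],0,1],[[-0.4,-1,0],0,1],[[-0.4,-1,0],0,1],[[0.8,-0.45,0],-1,0],[[0.8,-0.45,0],-1,0],[[0.8,-0.5,0],-1,0],[[0.8,-0.7,0],-1,0],[[0.8,-0.7,0],-1,0],[[0.8,-0.8,0],-1,0],[[0.7,-0.9,0],-1,0],[[0.6,-1,0],-1,0],[[0.6,-1,0],-1,0],[[0.6,-1,0],-1,0],[[0.5,-1,0],-1,0],[[0.5,-1,0],-1,0],[[0.5,-1,0],-1,0],[[0.5,-1,0],-0.75,0]]}}

```text
t: 2.62
eef_pos: [444.9, 51.4, 405.0]
tcp_rot: [3.141, 0.0, 1.647]
ft_force: [0.7, 0.3, -0.0]
opening: 0.501
grip_force: 0.0
```

```bash
cat > w.py <<'E'
from h import *
import sys
def look(name,things):
    p=read_camera("wrist"); save(p,name); R,t=Rt(p); print("cam",np.round(-R.T@t),"axis",np.round(R[2],2), env.state()["eef_pos"].round(1))
    for th,z in things:
        for d in search_frame(th,p): print(th,np.round(d["at"],1),round(d["confidence"],2),np.round(at_z(p,d["at"],z,True),1))
    return p
E
python3 - <<'E'
from w import *
look("w1",(("carriage_handle",66),("latch_grip",71),("feeder",40),("jar_1_center",24)))
E
```

```text
cam [440. 119. 386.] axis [ 0.02 -0.24 -0.97] [447.3  48.1 405. ]
carriage_handle [401.9 131.8] 0.77 [563.9 124.1  66. ]
latch_grip [357.6 231.1] 0.57 [528.2  17.1  71. ]
feeder [405.5 137.9] 0.81 [579.1 118.3  40. ]
```

View pics/w1.png

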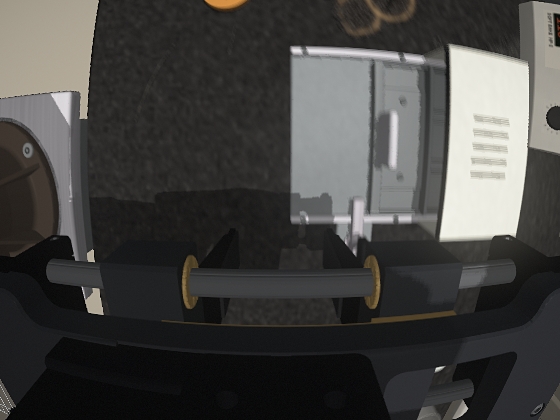

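```bash
python3 - <<'E'
import cv2
a=cv2.imread("pics/w1.png"); cv2.imwrite("pics/w1c.png",cv2.resize(a[35:245,280:540],None,fx=2.85,fy=2.85,interpolation=2))
E
```

```text
(no output)
```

View pics/w1c.png

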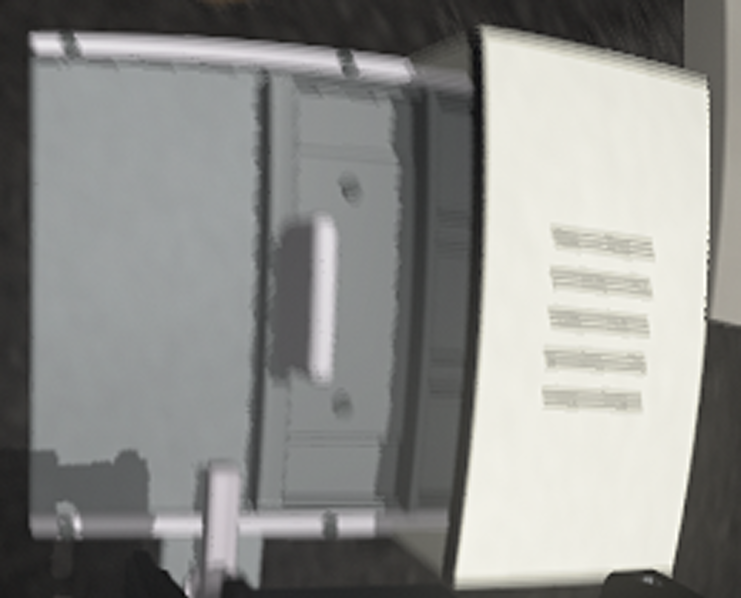

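```bash
python3 - <<'E'
from h import *
from scipy.optimize import least_squares
p=read_camera("wrist")
f=lambda u,v:np.array((u/2.85+280,v/2.85+35))
pts=[((483,27),(0,103,82)),((708,78),(114,103,82)),((456,586),(0,-103,82)),((324,217),(-56,30,66)),((321,380),(-56,-30,66))]
def w(q,l): c,s=np.cos(q[2]),np.sin(q[2]); return (q[0]+c*l[0]-s*l[1],q[1]+s*l[0]+c*l[1],l[2])
r=lambda q:np.concatenate([proj(p,w(q,l),True)-f(*uv) for uv,l in pts])
s=least_squares(r,(608,120,.08)); print(s.x,np.round(s.fun,1))
for n,l in (("handle",(-56,0,52)),("latch",(-80,-130,58)),("c1",(-120+0,62,0))): print(n,np.round(w(s.x,l),1))
E
```

```text
[6.10425356e+02 1.21902162e+02 8.91316303e-02] [-0.8  0.4  0.1  0.2 -0.6 -1.2  0.9 -0.3  0.1  0.8]
handle [554.6 116.9  52. ]
latch [542.3 -14.7  58. ]
c1 [485.4 173.    0. ]
```

>>> {"name": "move_arm", "arguments": {"commands": [[[0.79,-0.53,0],0.16,0],[[0.79,-0.53,0],0,0],[[0.79,-0.53,0],0,0],[[0.79,-0.53,0],0,0],[[0,0,-1],0,0],[[0,0,-1],0,0],[[0,0,-1],0,0],[[0,0,-1],0,0],[[0,0,0],0,0],[[0,0,0],0,0]]}}

```text
t: 3.75
eef_pos: [539.2, -9.4, 284.4]
tcp_rot: [-3.139, -0.001, 1.666]
ft_force: [-0.4, 0.0, 0.7]
opening: 0.501
grip_force: 0.0
```

```bash
python3 - <<'E'
from w import *
p=look("w2",(("latch_grip",71),)); print(proj(p,(542.3,-14.7,71),True),env.state()["tcp_rot"])
E
```

```text
cam [533.  58. 265.] axis [ 0.02 -0.24 -0.97] [539.5  -9.6 285.7]
latch_grip [282.6 207.4] 0.75 [538.2   7.5  71. ]
[285.54940975 241.5708807 ] [3.13967195e+00 4.03139374e-04 1.66589978e+00]
```

View pics/w2.png

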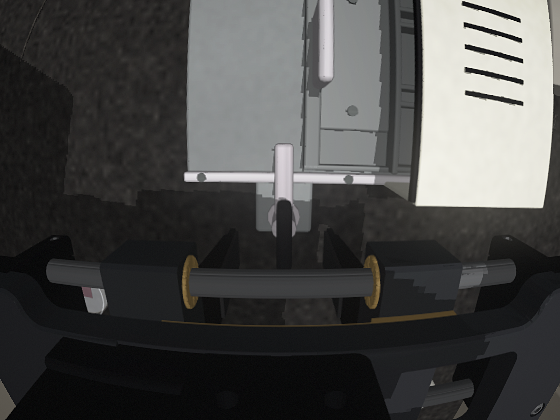

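>>> {"name": "move_arm", "arguments": {"commands": [[[0.09,-0.17,-0.4],-0.05,0],[[0,0,-0.8],0,0],[[0,0,-0.7],0,0],[[0,0,0],0,0],[[0,0,0],0,-0.8],[[0,0,0],0,-0.8],[[0,0,0],0,-0.8],[[0,0,0],0,-0.8],[[0,0,0],0,-0.8]]}}

```text
t: 4.6
eef_pos: [542.0, -15.6, 228.6]
tcp_rot: [3.14, 0.0, 1.661]
ft_force: [-6.2, -1.5, 3.0]
opening: 0.204
grip_force: 4.2
```

>>> {"name": "move_arm", "arguments": {"commands": [[[0,0,0],0,-1],[[0,0,0],0,-1],[[0,0,0],0,-1],[[0,0,0],0,-1]]}}

```text
t: 4.93
eef_pos: [541.5, -15.6, 228.5]
tcp_rot: [-3.14, 0.0, 1.661]
ft_force: [-6.1, -1.9, 9.1]
opening: 0.172
grip_force: 30.0
```

>>> {"name": "move_arm", "arguments": {"commands": [[[0,0,0],0.8,-1],[[0,0,0],0.8,-1],[[0,0,0],0.8,-1],[[0,0,0],0.8,-1],[[0,0,0],0.8,-1],[[0,0,0],0.8,-1]]}}

```text
t: 5.43
eef_pos: [541.8, -15.6, 228.5]
tcp_rot: [3.141, -0.0, 2.047]
ft_force: [-3.4, 0.6, 6.1]
opening: 0.176
grip_force: 30.0
```

>>> {"name": "move_arm", "arguments": {"commands": [[[0,0,0],0.8,-1],[[0,0,0],0.8,-1],[[0,0,0],0.8,-1],[[0,0,0],0.8,-1],[[0,0,0],0.8,-1],[[0,0,0],0.8,-1],[[0,0,0],0.8,-1],[[0,0,0],0.8,-1],[[0,0,0],0.8,-1],[[0,0,0],0.8,-1],[[0,0,0],0.8,-1],[[0,0,0],0.8,-1],[[0,0,0],0.8,-1],[[0,0,0],0.8,-1],[[0,0,0],0.8,-1],[[0,0,0],0.4,-1],[[0,0,0],0,-1]]}}

```text
t: 6.85
eef_pos: [542.3, -14.7, 228.5]
tcp_rot: [3.14, 0.002, 3.038]
ft_force: [1.4, 10.3, 3.6]
opening: 0.174
grip_force: 30.0
```

>>> {"name": "move_arm", "arguments": {"commands": [[[0,0,0],0,0],[[0,0,0],0,0],[[0,0,0],0,0],[[0,0,1],0,0],[[0,0,1],0,0],[[0,0,1],0,0],[[0,0,0],-1,0],[[0,0,0],-1,0],[[0.09,0.9,0],-1,0],[[0.09,0.9,0],-1,0],[[0.09,0.9,0],-1,0],[[0.09,0.9,0],-1,0],[[0.09,0.8,0],-1,0],[[0,0,0],-1,0],[[0,0,0],-1,0],[[0,0,0],-1,0],[[0,0,0],-1,0],[[0,0,0],-1,0],[[0,0,0],-1,0],[[0,0,0],-1,0]]}}

```text
t: 8.52
eef_pos: [555.4, 116.2, 317.8]
tcp_rot: [-3.141, 0.0, 1.912]
ft_force: [1.0, -0.6, -0.1]
opening: 0.498
grip_force: 0.0
```

>>> {"name": "move_arm", "arguments": {"commands": [[[0,0,0],-1,0],[[0,0,0],-1,0],[[-0.03,0.02,0],-1,0],[[0,0,-0.8],-0.15,0],[[0,0,-0.8],0,0],[[0,0,-0.8],0,0],[[0,0,-0.75],0,0],[[0,0,0],0,0],[[0,0,0],0,-1],[[0,0,0],0,-1],[[0,0,0],0,-1],[[0,0,0],0,-1],[[0,0,0],0,-1],[[0,0,0],0,-1],[[0,0,0],0,-1]]}}

```text
t: 9.77
eef_pos: [554.4, 117.0, 223.8]
tcp_rot: [3.141, -0.0, 1.664]
ft_force: [-3.1, 0.0, 4.8]
opening: 0.108
grip_force: 30.0
```

>>> {"name": "move_arm", "arguments": {"commands": [[[-0.3,-0.027,0],0,-1],[[-0.2,-0.018,0],0,-1],[[0,0,0],0,-1]]}}

```text
t: 10.02
eef_pos: [538.4, 115.7, 223.8]
tcp_rot: [3.142, -0.0, 1.664]
ft_force: [-2.8, 1.1, 6.4]
opening: 0.102
grip_force: 30.0
```

```bash
python3 - <<'E'
from h import *
p=read_camera("top"); a=p["image"][180:280,140:290,::-1]; cv2.imwrite("pics/t1.png",cv2.resize(a,None,fx=5,fy=5,interpolation=2))
E
```

```text
(no output)
```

View pics/t1.png

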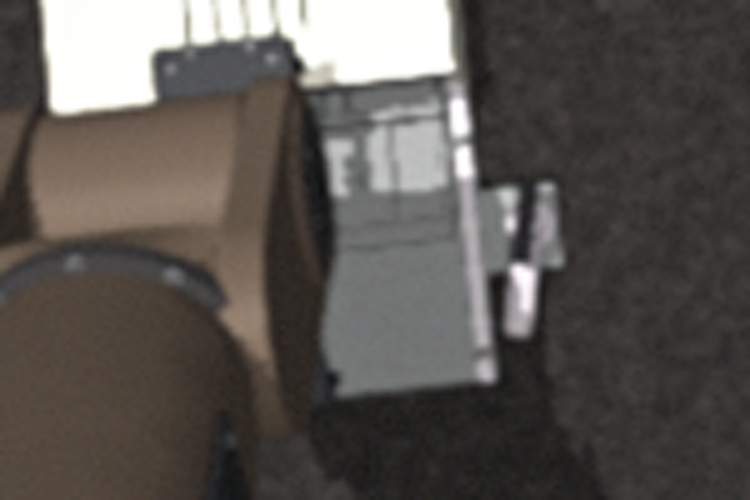

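>>> {"name": "move_arm", "arguments": {"commands": [[[-0.4,-0.036,0],0,-1],[[-0.4,-0.036,0],0,-1],[[-0.4,-0.036,0],0,-1],[[-0.4,-0.036,0],0,-1],[[-0.4,-0.036,0],0,-1],[[-0.4,-0.036,0],0,-1],[[-0.4,-0.036,0],0,-1],[[-0.4,-0.036,0],0,-1],[[-0.3,-0.027,0],0,-1],[[0,0,0],0,-1],[[0,0,0],0,-1]]}}

```text
t: 10.98
eef_pos: [434.4, 106.9, 223.8]
tcp_rot: [3.139, -0.001, 1.664]
ft_force: [2.1, 13.1, 4.6]
opening: 0.105
grip_force: 30.0
```

>>> {"name": "move_arm", "arguments": {"commands": [[[0,0,0],0,0],[[0,0,0],0,0],[[0,0,0],0,0],[[0,0,1],0,0],[[0,0,1],0,0],[[0,0,1],0,0],[[0.8,-0.8,1],0,1],[[0.8,-0.8,0.4],0,1],[[0.8,-0.8,0],0,1],[[0.6,-0.6,0],0,1],[[0,0,0],0,1],[[0,0,0],0,1]]}}

```text
t: 11.98
eef_pos: [522.7, 17.3, 352.3]
tcp_rot: [-3.141, -0.0, 1.663]
ft_force: [-0.3, -0.1, -0.5]
opening: 0.863
grip_force: 0.0
```

```bash
python3 - <<'E'
from w import *
p=look("w3",(("cell_1",33),("carriage_handle",66),("feeder",40))); 
def w(l,q=(610.4,121.9,.089)): c,s=np.cos(q[2]),np.sin(q[2]); return (q[0]+c*l[0]-s*l[1],q[1]+s*l[0]+c*l[1],l[2])
im=p["image"][:,:,::-1].copy()
for r in (-88,-39):
    for c in (62,0,-62):
        u=proj(p,w((r,c,33)),True); print(r,c,u); cv2.circle(im,tuple(int(round(x)) for x in u),2,(0,0,255),-1)
im=im[20:260,200:500]; cv2.imwrite("pics/w3c.png",cv2.resize(im,None,fx=2.5,fy=2.5,interpolation=2))
E
```

```text
cam [516.  85. 333.] axis [ 0.02 -0.24 -0.97] [522.1  18.  352.3]
cell_1 [276.   93.5] 0.68 [509.4 112.3  33. ]
carriage_handle [276.8  93.3] 0.81 [510.8 109.5  66. ]
feeder [346.6 104.1] 0.73 [573.6 109.2  40. ]
feeder [285.5 229.5] 0.35 [529.9 -13.1  40. ]
-88 62 [290.89761558  28.54130851]
-88 0 [290.78787989  92.98179354]
-88 -62 [290.40270906 159.90409064]
-39 62 [343.54621818  30.69498966]
-39 0 [343.90385372  94.47203428]
-39 -62 [342.5799607  160.58075951]
```

View pics/w3c.png

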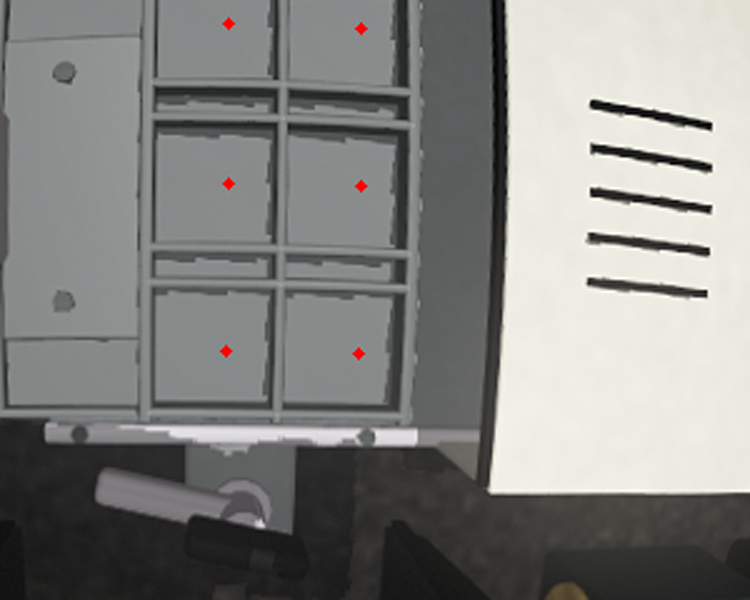

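>>> {"name": "move_arm", "arguments": {"commands": [[[0.1,-1,0],0,1],[[0.1,-1,0],0,1],[[0.1,-1,0],0,1],[[0.1,-1,0],0,1],[[0.1,-1,0],0,1],[[0.1,-1,0],0,1],[[0.1,-1,0],0,1],[[0.1,-1,0],0,1],[[0.1,-1,0],0,1],[[0.1,-1,0],0,1],[[0,-1,0],0,0.5],[[0,-1,0],0,0.5],[[0,0,0],0,0.5],[[0,0,0],0,0.5]]}}

```text
t: 13.35
eef_pos: [552.4, -342.1, 352.4]
tcp_rot: [-3.141, -0.001, 1.663]
ft_force: [-0.4, 1.2, -0.1]
opening: 0.786
grip_force: 0.0
```

```bash
cat > jars.py <<'E'
from w import *
p=look(__import__("sys").argv[1],())
im=p["image"]
hsv=cv2.cvtColor(im,cv2.COLOR_RGB2HSV)
for d in cut_out("jar_1_center",p):
    m=d["region"]; print(np.round(d["at"],1),round(d["confidence"],2),m.sum(),"xyz24",np.round(at_z(p,d["at"],24,True),1),"col",np.median(im[m],0))
p=read_camera("top")
for d in cut_out("jar_1_center",p):
    m=d["region"]; print("top",np.round(d["at"],1),round(d["confidence"],2),m.sum(),np.round(at_z(p,d["at"],40),1),np.median(p["image"][m],0))
E
python3 jars.py w4
```

```text
cam [ 546. -274.  333.] axis [ 0.02 -0.24 -0.97] [ 552.5 -341.1  352.5]
```

View pics/w4.png

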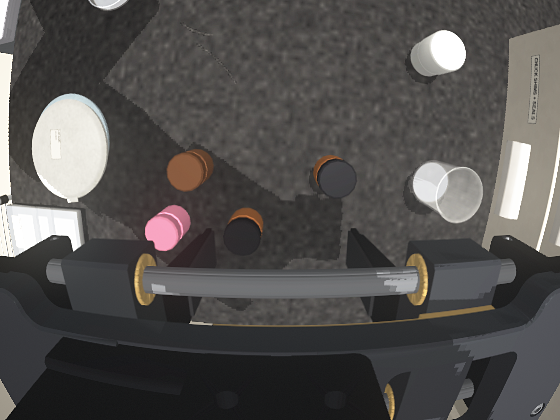

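The wrist view shows four jar-shaped things. The amber ones with black caps are at (336,178) and (243,233), and these fit the description. The brown one at (190,170) and the pink one at (168,228) are look-alikes. The picture is already close up, so it confirms this.

```bash
python3 - <<'E'
from h import *
p=read_camera("wrist"); im=p["image"]; g=im.max(2)
for uv in ((336,178),(243,233)):
    X=at_z(p,uv,48,True); print(uv,np.round(X,1))
    # refine: project cap disc, compare
    best=None
    ths=np.linspace(0,2*np.pi,48)
    for dx in range(-12,13):
        for dy in range(-12,13):
            c=X+[dx,dy,0]
            def samp(r): 
                q=[proj(p,(c[0]+r*np.cos(t),c[1]+r*np.sin(t),48),True) for t in ths]
                return np.array([int(g[int(round(b)),int(round(a))]) for a,b in q])
            s=np.abs(samp(20)-samp(16)).mean()
            if best is None or s>best[0]: best=(s,c)
    print(best)
E
```

```text
(336, 178) [ 600.5 -315.7   48. ]
(np.float64(35.145833333333336), array([ 601.48385304, -317.69595852,   48.        ]))
(243, 233) [ 520.9 -375.6   48. ]
(np.float64(42.8125), array([ 518.91635417, -379.55885123,   48.        ]))
```

>>> {"name": "move_arm", "arguments": {"commands": [[[0.8,0.4,0],0,0.5],[[0.8,0.4,0],0,0.5],[[0,0,-0.8],0,0.5],[[0,0,-0.8],0,0.5],[[0,0,-0.8],0,0.5],[[0,0,-0.8],0,0.5],[[0,0,-0.8],0,0.5],[[0,0,-0.75],0,0.5],[[0,0,0],0,0.5],[[0,0,0],0,0.5]]}}

```text
t: 14.43
eef_pos: [600.8, -317.2, 210.0]
tcp_rot: [-3.14, -0.001, 1.665]
ft_force: [0.1, 0.3, 0.6]
opening: 0.748
grip_force: 0.0
```

```bash
python3 - <<'E'
from w import *
p=look("w5",()); print(proj(p,(600.5,-316.5,48),True))
E
```

```text
cam [ 594. -250.  191.] axis [ 0.02 -0.24 -0.97] [ 601.1 -317.4  211.3]
[280.65889621 267.24203488]
```

View pics/w5.png

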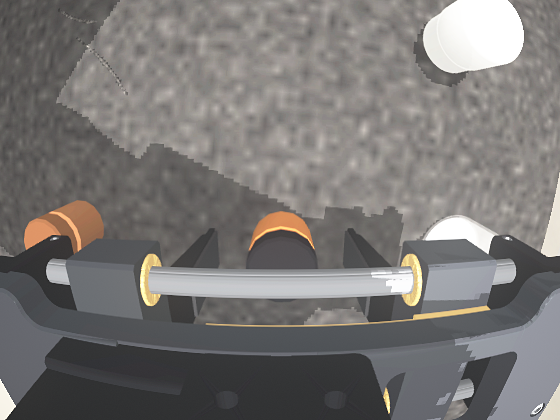

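The jar at (282,245) is centred between the fingers, so I'm closing.

>>> {"name": "move_arm", "arguments": {"commands": [[[0,0,0],0,-1],[[0,0,0],0,-1],[[0,0,0],0,-1],[[0,0,0],0,-1],[[0,0,0],0,-1],[[0,0,0],0,-1],[[0,0,0],0,-1],[[0,0,0],0,-1]]}}

```text
t: 15.15
eef_pos: [600.7, -317.9, 210.6]
tcp_rot: [3.141, 0.0, 1.665]
ft_force: [0.1, 0.3, 3.2]
opening: 0.373
grip_force: 30.0
```

>>> {"name": "move_arm", "arguments": {"commands": [[[0,0,1],0,-1],[[0,0,1],0,-1],[[0,0,1],0,-1],[[-0.2,0.95,0],0,-1],[[-0.2,0.95,0],0,-1],[[-0.2,0.95,0],0,-1],[[-0.2,0.95,0],0,-1],[[-0.2,0.95,0],0,-1],[[-0.2,0.95,0],0,-1],[[-0.2,0.95,0],0,-1],[[-0.2,0.95,0],0,-1],[[-0.2,0.95,0],0,-1],[[-0.2,0.95,0],0,-1],[[-0.2,0.95,0],0,-1],[[-0.2,0.95,0],0,-1],[[-0.2,0.9,0],0,-1],[[0,0,0],0,-1],[[0,0,0],0,-1]]}}

```text
t: 16.65
eef_pos: [522.4, 52.3, 300.4]
tcp_rot: [3.142, 0.0, 1.667]
ft_force: [-0.3, -0.4, -0.8]
opening: 0.373
grip_force: 30.0
```

>>> {"name": "move_arm", "arguments": {"commands": [[[0,0,-0.8],0,-1],[[0,0,-0.8],0,-1],[[0,0,-0.4],0,-1],[[0,0,0],0,-1],[[0,0,-0.2],0,-1],[[0,0,-0.15],0,-1],[[0,0,0],0,-1]]}}

```text
t: 17.23
eef_pos: [522.8, 50.8, 229.7]
tcp_rot: [3.141, 0.0, 1.664]
ft_force: [-0.2, 0.8, -1.3]
opening: 0.376
grip_force: 30.0
```

Foot is about 4 mm above the floor with no contact. I'll lower it and release.

>>> {"name": "move_arm", "arguments": {"commands": [[[-0.02,0.03,-0.1],0,-1],[[0,0,-0.05],0,-1],[[0,0,0],0,-1],[[0,0,0],0,0],[[0,0,0],0,0],[[0,0,0],0,0],[[0,0,0.5],0,0],[[0,0,1],0,0],[[0,0,1],0,0.5],[[0.05,-0.9,0.5],0,0.5],[[0.05,-0.9,0],0,0.5],[[0,0,0],0,0.5]]}}

```text
t: 18.23
eef_pos: [525.3, -4.7, 316.7]
tcp_rot: [3.139, 0.001, 1.663]
ft_force: [-0.4, -0.1, -0.3]
opening: 0.717
grip_force: 0.0
```

```bash
python3 - <<'E'
from w import *
p=look("w6",())
im=p["image"][:,:,::-1].copy()
for X in ((522.3,51.8,63),):
    for r in (18,):
        q=np.array([proj(p,(X[0]+r*np.cos(t),X[1]+r*np.sin(t),X[2]),True) for t in np.linspace(0,6.28,60)]).astype(int)
        for a in q: im[a[1],a[0]]=(0,255,0)
u=proj(p,(522.3,51.8,63),True).astype(int); print(u)
t=read_camera("top"); tt=t["image"][150:290,140:440,::-1]; t2=cv2.resize(tt,(560,261),interpolation=2)
cr=cv2.resize(im[max(0,u[1]-60):u[1]+80,u[0]-140:u[0]+140],(560,280),interpolation=2)
cv2.imwrite("pics/w6c.png",np.vstack([cr,t2]))
E
```

```text
cam [519.  63. 297.] axis [ 0.03 -0.24 -0.97] [525.1  -3.4 315.9]
[282 139]
```

View pics/w6c.png

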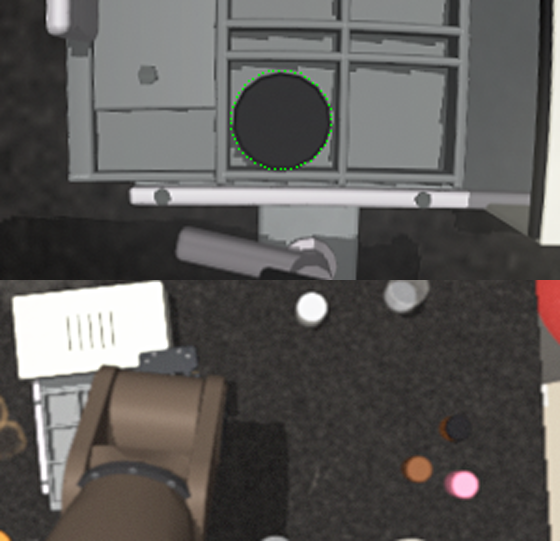

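The jar stands in cell 3, exactly on the predicted circle. In the lower strip, jar 2 is unmoved at (457,428).

>>> {"name": "move_arm", "arguments": {"commands": [[[0,-0.95,0.1],0,0.5],[[0,-0.95,0.1],0,0.5],[[0,-0.95,0.1],0,0.5],[[0,-0.95,0.1],0,0.5],[[0,-0.95,0.1],0,0.5],[[0,-0.95,0.1],0,0.5],[[0,-0.95,0.1],0,0.5],[[0,-0.95,0.1],0,0.5],[[0,-0.95,0.1],0,0.5],[[0,-0.95,0.1],0,0.5],[[0,-0.95,0.1],0,0.5],[[0,-0.95,0.1],0,0.5],[[0,0,0],0,0.5],[[0,0,0],0,0.5]]}}

```text
t: 19.5
eef_pos: [525.2, -344.2, 350.5]
tcp_rot: [-3.141, -0.001, 1.663]
ft_force: [-0.2, -0.4, 0.2]
opening: 0.751
grip_force: 0.0
```

```bash
cat > cap.py <<'E'
from w import *
def cap(X,z,rng=14,r0=16,r1=20):
    p=look("cap",()); g=p["image"].max(2).astype(int); ths=np.linspace(0,2*np.pi,48); res=[]
    for dx in range(-rng,rng+1):
        for dy in range(-rng,rng+1):
            def samp(r):
                q=[proj(p,(X[0]+dx+r*np.cos(t),X[1]+dy+r*np.sin(t),z),True) for t in ths]
                return np.array([g[min(419,int(round(b))),min(559,int(round(a)))] for a,b in q])
            i=samp(12); res.append(((samp(r1)-samp(r0)).mean()-i.std(),X[0]+dx,X[1]+dy,np.median(i)))
    for r in sorted(res)[::-1][:4]: print(np.round(r,1))
E
python3 -c "
from cap import *
cap((520,-377),48)"
```

```text
cam [ 519. -277.  331.] axis [ 0.02 -0.24 -0.97] [ 525.2 -343.2  350.6]
[  41.3  520.  -380.    43. ]
[  39.4  519.  -380.    44. ]
[  39.3  518.  -380.    44. ]
[  33.8  517.  -380.    44. ]
```

>>> {"name": "move_arm", "arguments": {"commands": [[[-0.1,-0.6,0],0,0.5],[[-0.09,-0.6,0],0,0.5],[[0,0,-0.8],0,0.5],[[0,0,-0.8],0,0.5],[[0,0,-0.8],0,0.5],[[0,0,-0.8],0,0.5],[[0,0,-0.8],0,0.5],[[0,0,-0.67],0,0.5],[[0,0,0],0,0.5],[[0,0,0],0,-1],[[0,0,0],0,-1],[[0,0,0],0,-1],[[0,0,0],0,-1],[[0,0,0],0,-1],[[0,0,0],0,-1],[[0,0,0],0,-1]]}}

```text
t: 20.88
eef_pos: [519.4, -380.0, 211.9]
tcp_rot: [3.141, 0.001, 1.665]
ft_force: [-1.8, 1.3, 4.5]
opening: 0.373
grip_force: 30.0
```

>>> {"name": "move_arm", "arguments": {"commands": [[[0,0,1],0,-1],[[0,0,1],0,-1],[[0,0,1],0,-1],[[0,0.97,0],0,-1],[[0,0.97,0],0,-1],[[0,0.97,0],0,-1],[[0,0.97,0],0,-1],[[0,0.97,0],0,-1],[[0,0.97,0],0,-1],[[0,0.97,0],0,-1],[[0,0.97,0],0,-1],[[0,0.97,0],0,-1],[[0,0.97,0],0,-1],[[0,0.97,0],0,-1],[[0,0.97,0],0,-1],[[0,0.97,0],0,-1],[[0,0.97,0],0,-1],[[-0.04,0.97,0],0,-1],[[-0.04,0.97,0],0,-1],[[0,0.9,0],0,-1]]}}

```text
t: 22.55
eef_pos: [516.5, 114.2, 301.4]
tcp_rot: [3.142, -0.0, 1.665]
ft_force: [0.7, -0.1, -0.3]
opening: 0.373
grip_force: 30.0
```

>>> {"name": "move_arm", "arguments": {"commands": [[[0,0,0],0,-1],[[0,0,0],0,-1],[[0,0,0],0,-1]]}}

```text
t: 22.8
eef_pos: [516.9, 112.4, 301.2]
tcp_rot: [-3.142, 0.0, 1.665]
ft_force: [-0.3, -0.1, -0.8]
opening: 0.373
grip_force: 30.0
```

>>> {"name": "move_arm", "arguments": {"commands": [[[0,0,-0.8],0,-1],[[0,0,-0.8],0,-1],[[0,0,-0.4],0,-1],[[0,0,0],0,-1],[[0,0,-0.2],0,-1],[[0,0,-0.15],0,-1],[[0,0,0],0,-1]]}}

```text
t: 23.38
eef_pos: [517.0, 112.2, 230.7]
tcp_rot: [3.141, 0.0, 1.664]
ft_force: [-0.6, 0.5, -0.5]
opening: 0.375
grip_force: 30.0
```

>>> {"name": "move_arm", "arguments": {"commands": [[[0,0,-0.1],0,-1],[[0,0,-0.04],0,-1],[[0,0,0],0,-1],[[0,0,0],0,0],[[0,0,0],0,0],[[0,0,0],0,0],[[0,0,0.5],0,0],[[0,0,1],0,0],[[0,0,1],0,0],[[0,-1,0.5],0,0],[[0,-1,0],0,0],[[0,-1,0],0,0],[[0,0,0],0,0],[[0,0,0],0,0]]}}

```text
t: 24.55
eef_pos: [516.9, 21.6, 316.7]
tcp_rot: [3.141, -0.0, 1.662]
ft_force: [-1.3, -0.2, 0.2]
opening: 0.503
grip_force: 0.0
```

```bash
python3 - <<'E'
from cap import *
cap((522.3,51.8),63,8); cap((516.8,113.5),63,8)
im=cv2.imread("pics/cap.png")[0:240,160:420]
t=read_camera("top"); tt=t["image"][110:290,260:440,::-1]
cv2.imwrite("pics/fin.png",np.hstack([cv2.resize(im,(433,400),interpolation=2),cv2.resize(tt,(360,400),interpolation=2)]))
E
```

```text
cam [511.  89. 297.] axis [ 0.02 -0.24 -0.97] [516.9  22.4 316.6]
[ 59.6 521.3  52.8  49. ]
[ 57.7 520.3  52.8  48.5]
[ 57.6 522.3  53.8  48. ]
[ 57.2 522.3  52.8  48.5]
cam [511.  90. 297.] axis [ 0.02 -0.24 -0.97] [516.9  23.  316.5]
[ 52.9 518.8 110.5  53. ]
[ 52.4 517.8 109.5  53. ]
[ 52.1 516.8 109.5  52. ]
[ 51.  515.8 109.5  53. ]
```

View pics/fin.png

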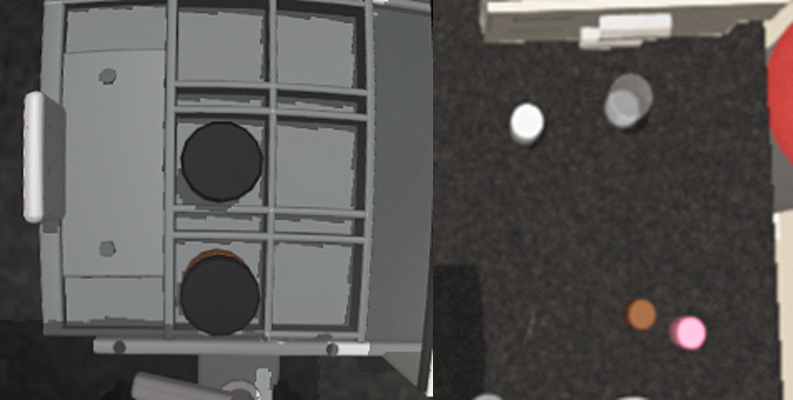

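>>> {"name": "move_arm", "arguments": {"commands": [[[-0.69,0.69,0],0,0],[[-0.69,0.69,0],0,0],[[-0.69,0.69,0],0,0],[[-0.69,0.69,0],0,0],[[0,0,0],0,0],[[0,0,-0.8],0,0],[[0,0,-0.8],0,0],[[0,0,-0.8],0,0],[[0,0,-0.7],0,0],[[0,0,0],0,-1],[[0,0,0],0,-1],[[0,0,0],0,-1],[[0,0,0],0,-1],[[0,0,0],0,-1],[[0,0,0],0,-1]]}}

```text
t: 25.95
eef_pos: [434.2, 105.5, 224.4]
tcp_rot: [3.14, 0.0, 1.665]
ft_force: [-0.4, 0.0, 0.0]
opening: 0.138
grip_force: 0.0
```

Now I'll push it home gently, about 119.5 mm in x and 10.7 mm in y.

>>> {"name": "move_arm", "arguments": {"commands": [[[0,0,0],0,-1],[[0,0,0],0,-1],[[0.1,0.009,0],0,-1],[[0.2,0.018,0],0,-1],[[0.25,0.022,0],0,-1],[[0.25,0.022,0],0,-1],[[0.25,0.022,0],0,-1],[[0.25,0.022,0],0,-1],[[0.25,0.022,0],0,-1],[[0.25,0.022,0],0,-1],[[0.25,0.022,0],0,-1],[[0.25,0.022,0],0,-1],[[0.25,0.022,0],0,-1],[[0.25,0.022,0],0,-1],[[0.25,0.022,0],0,-1],[[0.25,0.022,0],0,-1],[[0.25,0.022,0],0,-1],[[0.25,0.022,0],0,-1],[[0.15,0.013,0],0,-1],[[0,0,0],0,-1]]}}

```text
t: 27.62
eef_pos: [553.6, 115.3, 224.4]
tcp_rot: [3.14, 0.0, 1.664]
ft_force: [1.9, -5.8, 5.7]
opening: 0.105
grip_force: 30.0
```

>>> {"name": "move_arm", "arguments": {"commands": [[[0.07,0.01,0],0,-1],[[0.03,0,0],0,-1],[[0,0,0],0,-1],[[0,0,0],0,-1]]}}

```text
t: 27.95
eef_pos: [555.0, 115.4, 224.3]
tcp_rot: [-3.14, 0.001, 1.664]
ft_force: [-7.2, -7.9, 11.4]
opening: 0.104
grip_force: 30.0
```

>>> {"name": "move_arm", "arguments": {"commands": [[[0,0,0],0,0],[[0,0,0],0,0],[[0,0,0],0,0],[[0,0,1],0,0],[[0,0,1],0,0],[[0,0,1],0,0],[[-0.09,-0.87,0],1,0],[[-0.09,-0.87,0],1,0],[[-0.08,-0.87,0],1,0],[[-0.08,-0.87,0],1,0],[[-0.08,-0.87,0],1,0],[[0,0,0],1,0],[[0,0,0],1,0],[[0,0,0],1,0],[[0,0,0],1,0],[[0,0,0],1,0],[[0,0,0],1,0],[[0,0,0],1,0],[[0,0,0],1,0],[[0,0,0],1,0]]}}

```text
t: 29.62
eef_pos: [543.1, -14.2, 313.4]
tcp_rot: [3.141, -0.0, 2.789]
ft_force: [-0.7, -0.5, 0.1]
opening: 0.502
grip_force: 0.0
```

>>> {"name": "move_arm", "arguments": {"commands": [[[0,0,0],1,0],[[-0.03,0,0],1,0],[[0,0,0],1,0],[[0,0,-0.8],0.1,0],[[0,0,-0.8],0,0],[[0,0,-0.8],0,0],[[0,0,-0.4],0,0],[[0,0,0],0,0],[[0,0,0],0,-1],[[0,0,0],0,-1],[[0,0,0],0,-1],[[0,0,0],0,-1],[[0,0,0],0,-1],[[0,0,0],0,-1],[[0,0,0],0,-1],[[0,0,0],0,-1]]}}

```text
t: 30.95
eef_pos: [542.3, -14.2, 230.1]
tcp_rot: [3.141, 0.001, 3.033]
ft_force: [-0.8, 3.1, 6.5]
opening: 0.175
grip_force: 30.0
```

>>> {"name": "move_arm", "arguments": {"commands": [[[0,0,0],-0.8,-1],[[0,0,0],-0.8,-1],[[0,0,0],-0.8,-1],[[0,0,0],-0.8,-1],[[0,0,0],-0.8,-1],[[0,0,0],-0.8,-1],[[0,0,0],-0.8,-1],[[0,0,0],-0.8,-1],[[0,0,0],-0.8,-1],[[0,0,0],-0.8,-1],[[0,0,0],-0.8,-1],[[0,0,0],-0.8,-1],[[0,0,0],-0.8,-1],[[0,0,0],-0.8,-1],[[0,0,0],-0.8,-1],[[0,0,0],-0.8,-1],[[0,0,0],-0.8,-1],[[0,0,0],-0.8,-1],[[0,0,0],-0.8,-1],[[0,0,0],0,-1]]}}

```text
t: 32.62
eef_pos: [541.7, -15.0, 230.1]
tcp_rot: [-3.14, 0.001, 1.813]
ft_force: [-5.8, -7.8, 9.2]
opening: 0.171
grip_force: 30.0
```

>>> {"name": "move_arm", "arguments": {"commands": [[[0,0,0],-0.8,-1],[[0,0,0],-0.8,-1],[[0,0,0],-0.4,-1],[[0,0,0],0,-1],[[0,0,0],0,-1]]}}

```text
t: 33.03
eef_pos: [541.6, -15.1, 230.1]
tcp_rot: [-3.14, 0.001, 1.657]
ft_force: [-6.5, -9.2, 9.5]
opening: 0.172
grip_force: 30.0
```

>>> {"name": "move_arm", "arguments": {"commands": [[[0,0,0],0,0],[[0,0,0],0,0],[[0,0,0],0,0],[[0,0,0.6],0,0],[[0,0,0.6],0,0],[[-0.07,0.17,0.65],0.1,0],[[0,0,0],0,0],[[0,0,0],0,0]]}}

```text
t: 33.7
eef_pos: [540.1, -9.0, 285.6]
tcp_rot: [3.14, 0.0, 1.665]
ft_force: [0.1, -0.2, -0.5]
opening: 0.499
grip_force: 0.0
```

```bash
python3 - <<'E'
from w import *
p=look("w7",()); a=cv2.imread("pics/w2.png",0)[:235,180:440]; b=cv2.imread("pics/w7.png",0)[:235,180:440]
for n,(r0,r1,c0,c1) in (("handle",(5,100,125,165)),("latcharm",(140,230,85,120)),("hood",(0,200,230,260))):
    B=b[max(0,r0-0):r1,c0:c1]; A=cv2.copyMakeBorder(a,12,12,12,12,cv2.BORDER_REPLICATE)[r0:r1+24,c0:c1+24]
    _,m,_,l=cv2.minMaxLoc(cv2.matchTemplate(A,B,cv2.TM_CCOEFF_NORMED)); print(n,m,12-l[0],12-l[1])
E
```

```text
cam [534.  59. 266.] axis [ 0.03 -0.24 -0.97] [540.   -9.1 284.8]
handle 0.9935970306396484 -4 0
latcharm 0.9933035373687744 -3 0
hood 0.9943996071815491 -4 -1
```

```bash
python3 -c "
from cell import env
print(env.job_done())"
```

```text
the job is handed in; nothing more can be done
None
```

The job is handed in: both jars found on the bench stand in cells 2 and 3, the crate is home and the latch is locked; the hand-in returned no verdict, and I last saw the jars before pushing the crate in.

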